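# Find the stamped crate and send it to dispatch

## Robot

A 6-joint arm with a two-finger parallel gripper is mounted at the origin on the work surface. World frame = base frame: x ahead of the robot, y to its left, z up, the work surface at z = 0. Lengths are in m, angles in rad, forces in N, time in s.
With the tool pointing down it reaches from about 0.3 to 0.875 m from the base axis. Payload 6.4 kg.
Tool frame: the origin (TCP) lies midway between the tips of the shut fingers; the grasp point (between the pads) lies ctrl.grip_point_offset behind it (ctrl.grip_point_offset is the distance from the TCP to the grasp point, in m); z points along the fingers, y is the direction in which the jaws open and shut (so a half turn about z gives the same grasp; the last joint's range is limited). The gripper opens to 85 mm and grips with 20 to 120 N. Pads are 22 mm wide; open, the fingers measure 114 mm over their backs; the gripper's body (76 mm by 85 mm) begins 54 mm behind the grasp point. The pads swing forward as they close: fully open they stand 13 mm farther back than shut.
Start: joints at [-1.393, 0.181, 1.607, -0, 1.354, -0.206], TCP at [0.215, -0.533, 0.231] pointing down, gripper open.
Joint ranges: [-2.99, 2.99], [-0.89, 2.07], [0.3, 2.58], [-1.14, 4.28], [0, 2.63], [-3.12, 3.12]. Speed limits (rad/s): [2.57, 2.57, 3.01, 3.14, 3.14, 3.14].

## Interface

Orientations are given as a unit quaternion [w, x, y, z].
In Python, from bench import ctrl, viewer gives the robot as it stands.
- The arm moves only by the shell command python3 -m handwheel 'ROWS' [OPENING]. ROWS is JSON, a list of rows, each an object with "travel": the shift along the tool's x, y, z as a fraction of full scale, a list of three; "dr": the turn, a rotation vector about the tool's x, y, z as a fraction of full scale, a list of three. A call has 1 to 20 rows; each row shifts and turns the pose as measured when the row begins, along the tool's axes as they then stand; what a row does not reach is not made up. Full scale, the value 1, is 150 mm for a shift and 30 degrees for a turn. A row lasts 1/12 s, in which the tool goes at most 41.7 mm and 7.16 degrees, less where a joint would pass 70% of its speed; a pose out of reach is approached as far as the arm can. A call with a number of a shift or a turn outside -1 to 1 is refused whole. A call with a gripper value outside its range is refused whole. OPENING is the opening, from -1 (shut) to 1 (fully open), set as the call begins (- or left out, the last holds). The fingers move at their own pace and stop on an object; the grip force is fixed at half the most. Time passes only in rows, so rows that do not move let the fingers close. It gives the time, the measured TCP pose, the force and the opening at its end, in the units of the state.
- ctrl.get_obs(): the state, without advancing time (a new reading comes with each control period).
- viewer.camera(name): name is "scene" or "side" or "wrist"; returns the picture (384x512x3 uint8, red, green, blue); there is no depth.
- viewer.get_calibration(name): a dict with "camera_matrix" (3x3 intrinsics, pixels), "R" (3x3) and "t" (3): a world point X has camera coordinates R X + t. Camera axes: x right, y down, z forward; pixel columns grow to the right and rows downward; lengths in m; the calibration is good to about 2 mm. A picture is of the moment at which its call begins: read the wrist's pose just before it. get_calibration takes no time and is no camera call; for the wrist camera it gives the pose at the moment of the call.
- ctrl.hand_in(): hands the job in, once; it reports no verdict.
The state is a dict: "time_s": time; "q": joint angles; "dq": joint speeds; "joint_efforts": joint torques, N m; "eef_pos": TCP position; "eef_rot": TCP orientation; "wrist_force": force on the tool from outside, world axes, zero at the start; "torque": the same for the moment, N m; "opening": opening from 0.0 (shut) to 1.0 (fully open).
Only numpy, scipy, OpenCV 4.12 (cv2) and the standard library are available. Lean on these libraries where they do the work, as an engineer would, in place of code of your own. Each camera call takes 0.05 s, during which the arm holds its last target. There are 200 camera calls.

## Task

Two identical crates stand on the workshop bench, and one has a red stamp on its underside. Without lifting them, tip both crates over onto their sides towards the robot, so that their undersides face away from it; only then push the stamped crate, still lying on its side, away from the robot until it lies across the yellow dispatch line with its middle on the line. Leave the other crate lying where it fell, and leave everything else on the bench alone.

Things in the scene. Friction and masses are not known exactly. Their poses are not given: they have to be found in the camera images.
- crate_stamped: Closed slatted wooden crate, 75 mm (x) by 120 mm (y) by 110 mm tall (z), 0.35 to 0.65 kg. Origin at the centre of its underside, z towards the lid. At first upright, its x axis roughly away from the robot (yaw within 0.3 rad), at random on the left or right. This is the one with the stamp: a red ring and dot, 60 mm across, in the middle of its underside.
- crate_plain: Closed slatted wooden crate, 75 mm (x) by 120 mm (y) by 110 mm tall (z), 0.35 to 0.65 kg. Origin at the centre of its underside, z towards the lid. At first upright, its x axis roughly away from the robot (yaw within 0.3 rad), at random on the left or right. Its underside is bare.
- crate_stamped_center (a point): middle of the stamped crate, 55 mm above its underside. It tips rather than slides when pulled near its top; past about 35 degrees it falls over by itself. Lying tipped towards the robot, its x axis points up, its lid faces the robot, and it slides when pushed low.
- crate_plain_center (a point): middle of the plain crate, 55 mm above its underside. It tips rather than slides when pulled near its top; past about 35 degrees it falls over by itself. Lying tipped towards the robot, its x axis points up, its lid faces the robot, and it slides when pushed low.
- dispatch_line: flat yellow line painted across the bench beyond the crates, 40 mm wide (its x, pointing away from the robot), 740 mm long (its y). Origin at its middle, on the bench. It has no thickness to catch on.
- mandrel: Bystander between the two crates' lanes: steel ring mandrel standing upright, 32 mm base, 85 mm tall. Loose; leave alone. Origin at its underside.
- flux_jar: Bystander between the two crates' lanes: small amber jar with white cap, 34 mm across, 45 mm tall. Loose; leave alone. Origin at its underside.
- hammer: Bystander far left: hammer lying on the bench, 220 mm long. Loose; leave alone. Origin at its underside.
- screwdriver: Bystander far right: screwdriver lying on the bench, 170 mm long. Loose; leave alone. Origin at its underside.
- bench_block: Bystander far right: steel bench block 65 x 65 x 20 mm. Loose; leave alone. Origin at its underside.
- solder_spool: Bystander beyond the yellow line, near the middle: brass ring-shaped spool, 48 mm across, 28 mm tall. Loose; leave alone. Origin at its underside.
- pickle_dish: Bystander far left: white dish, 70 mm across, 30 mm tall. Loose; leave alone. Origin at its underside.
Not all that is in view belongs to the job. Leave any green or orange look-alike of the crate_stamped alone.

How it is judged:
On the way, in this order (a step that is already met when the one before it is completed fails the run):
1. both crates lie on their sides, tipped towards the robot (angle between each of crate_stamped, crate_plain's own x axis and vertical below 0.12 rad), for 0.3 s.
2. the stamped crate, on its side, lies across the dispatch line (angle between crate_stamped's own x axis and vertical below 0.12 rad and x of crate_stamped_center in the frame of dispatch_line between -0.02 and 0.02 m), for 0.2 s.
At the end, for the whole second after the job is handed in: Both crates rest on their sides (within 0.12 rad), undersides away from the robot; the stamped one's middle is within 20 mm of the yellow line's centre line; the plain one's middle is at least 40 mm short of it and within 170 mm of its start (tipping alone shifts it about 95 mm) (all of step 2 and angle between crate_plain's own x axis and vertical below 0.12 rad and x of crate_plain_center in the frame of dispatch_line below -0.04 m and distance of crate_plain_center from where it was at the start of the episode below 0.17 m and linear speed of each of crate_stamped, crate_plain below 0.02 m/s); the robot touches nothing.
It fails at once if a crate is lifted (its middle more than 80 mm above the bench; tipping raises it to 67 mm) (height (world z) of any of crate_stamped_center, crate_plain_center above 0.08 m).
It fails at once if the plain crate is carried off or pushed away (more than 200 mm from its start) (distance of crate_plain_center from where it was at the start of the episode above 0.2 m).
It fails at once if a bystander is shifted by more than 25 mm or knocked over (distance of any of mandrel, flux_jar, hammer, screwdriver, bench_block, solder_spool, pickle_dish from where it was at the start of the episode above 0.025 m or angle between any of mandrel, flux_jar, bench_block, solder_spool, pickle_dish's own z axis and vertical above 0.5 rad).
It also fails if it takes over 64 s, if anything falls off the work surface, if the arm or the gripper's body presses on something with over 40 N, if the wrist force passes 120 N, or if a joint passes its speed limit or range.

## Working session

There is one attempt and no reset: what is moved stays moved. The work goes in short steps, Python scripts to look and compute and a shell command to move; the robot and the scene stay as the last step left them, time stands still between calls to the robot, and variables do not carry over. Pictures are saved under pics/ and viewed, about 8 in all and at most 12, crops included, and the job is handed in when it is done.

```bash
mkdir -p pics; ls; python3 - <<'E'
from bench import ctrl, viewer
import cv2,numpy as np
print(ctrl.get_obs(), ctrl.grip_point_offset)
a=[viewer.camera(n)[:,:,::-1] for n in("scene","side")]
for n,i in zip(("scene","side"),a):
    cv2.imwrite(f"pics/{n}0.png",i); c=viewer.get_calibration(n); R=c["R"];print(n,c["camera_matrix"].tolist(),R.tolist(),(-np.array(R).T@c["t"]).tolist())
cv2.imwrite("pics/both0.png",np.vstack([cv2.resize(a[0],(800,600))]))
E
```

```text
pics
{'time_s': 0.0, 'q': array([-1.39326065e+00,  1.81549893e-01,  1.60804390e+00,  2.64217025e-05,
        1.35381318e+00, -2.06312313e-01]), 'dq': array([-4.29931612e-04,  5.55252608e-04, -7.96098225e-04,  2.33001976e-04,
        1.90742058e-03, -3.99082722e-05]), 'joint_efforts': array([ 1.72051959e-04, -4.44866395e+01, -3.51341414e+01, -3.10907681e-04,
        9.14968899e-03, -1.98630130e-05]), 'eef_pos': array([ 0.21524637, -0.53257345,  0.23036185]), 'eef_rot': array([-9.06880001e-04,  9.81639195e-01,  1.90745033e-01,  2.59492037e-05]), 'wrist_force': array([-0.20370129, -0.49832684,  0.57778383]), 'torque': array([ 0.00409107, -0.01956156,  0.03319696]), 'opening': 0.9967271078892874} 0.0187
scene [[385.682038962285, 0.0, 250.2146372776513], [0.0, 385.682038962285, 188.88028591983309], [0.0, 0.0, 1.0]] [[0.22857504576163087, 0.9734365289887401, -0.013220154515820991], [0.7964404020572763, -0.19478902387242078, -0.5724857396911069], [-0.5598536723340419, 0.12032688896993607, -0.8198080905705336]] [1.183576697627796, -0.1316769858874122, 1.0112440034098709]
side [[375.2412512470193, 0.0, 255.90325928348233], [0.0, 375.2412512470193, 188.4273137904267], [0.0, 0.0, 1.0]] [[-0.954439178007869, -0.29769246896416035, -0.020616726357161184], [-0.1285691327292997, 0.47258902933760827, -0.8718541090451848], [0.2692876409954592, -0.8294810445524117, -0.48933154725128947]] [0.23903708135223112, 0.8785078664343712, 0.5848826575629709]
```

View pics/both0.png

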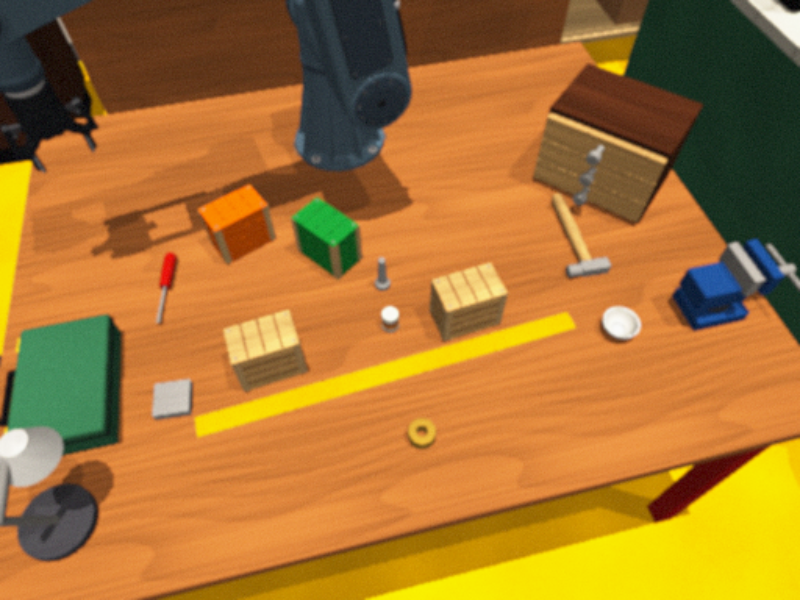

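View pics/side0.png

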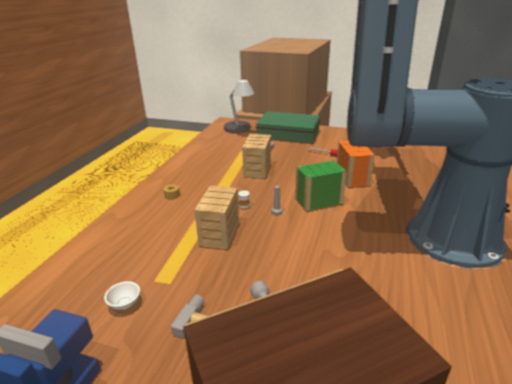

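The scene view (800x600) shows wooden crates at about (468,300) and (264,350). An orange block at (237,223) and a green block at (327,236) are the look-alikes. The mandrel is at (382,273) and the jar at (390,318) between the lanes, and the spool is beyond the line at (422,432). The tan crates match the description. Next I'll find their top faces by colour and check the sizes.

```bash
cat > h.py <<'E'
import numpy as np, cv2
from bench import ctrl, viewer
def ray(cam,uv,z):
    c=viewer.get_calibration(cam); K=np.array(c["camera_matrix"]);R=np.array(c["R"]);t=np.array(c["t"])
    d=(R.T@np.linalg.inv(K)@np.c_[np.atleast_2d(uv),np.ones(len(np.atleast_2d(uv)))].T).T; o=-R.T@t
    return o+d*((z-o[2])/d[:,2])[:,None]
def blobs(m,amin):
    n,l,s,c=cv2.connectedComponentsWithStats(m.astype(np.uint8))
    return [(l==i) for i in range(1,n) if s[i,4]>amin]
E
python3 - <<'E'
from h import *
im=cv2.imread("pics/scene0.png"); hsv=cv2.cvtColor(im,cv2.COLOR_BGR2HSV); H,S,V=[hsv[...,i].astype(int) for i in range(3)]
def quad(m):
    uv=np.argwhere(m)[:,::-1]; return uv
ye=(H>=22)&(H<=32)&(S>200)&(V>150); ye[300:]=0; ye[:,:110]=0; ye[:190]=0
for b in blobs(ye,100):
    p=ray("scene",quad(b),0)[:,:2].astype(np.float32); r=cv2.minAreaRect(p); print("line",r,cv2.boxPoints(r).tolist())
print("hsv samples top",hsv[183,300],hsv[215,168],"front",hsv[205,300],hsv[238,170],"table",hsv[150,200])
top=(H>=12)&(H<=30)&(S<175)&(V>185)
for b in blobs(cv2.morphologyEx(top.astype(np.uint8),cv2.MORPH_CLOSE,np.ones((5,5))),300):
    uv=quad(b)
    p=ray("scene",uv,0.11)[:,:2].astype(np.float32); r=cv2.minAreaRect(p); print("top",uv.mean(0),len(uv),r)
crop=im[110:280,110:350]; cv2.imwrite("pics/crop0.png",cv2.resize(crop,None,fx=3.3,fy=3.3,interpolation=cv2.INTER_CUBIC))
for n,uv,z in [("mandrel",(382,288),0),("jar",(390,328),0),("green top",(326,222),.11),("orange top",(235,207),.11),("spool",(422,436),0)]:
    print(n,ray("scene",np.array(uv)/1.5625,z)[0])
E
```

```text
line ((0.6611652374267578, -0.01860371232032776), (0.04051690548658371, 0.7411710023880005), 4.210527420043945) [[0.613752543926239, 0.34949415922164917], [0.6681703925132751, -0.38967639207839966], [0.7085779309272766, -0.3867015838623047], [0.6541600823402405, 0.35246896743774414]]
line ((0.9785671234130859, 0.5725978016853333), (0.1235601156949997, 0.04538911208510399), 88.25444793701172) [[0.9540011882781982, 0.5115377306938171], [0.999369204044342, 0.5101551413536072], [1.0031330585479736, 0.6336578726768494], [0.9577650427818298, 0.6350404620170593]]
hsv samples top [ 18 140 231] [ 20 135 241] front [ 16 147 127] [ 17 141 132] table [ 66 216  84]
top [499.13785047  11.54205607] 428 ((-0.0456879623234272, 1.2185477018356323), (0.09637735784053802, 0.2199697047472), 87.88031768798828)
top [370.94567404 154.01207243] 497 ((0.5066014528274536, 0.3972693383693695), (0.08558393269777298, 0.20984511077404022), 76.54175567626953)
top [300.21560575 182.98973306] 974 ((0.5876187682151794, 0.14399099349975586), (0.09334594011306763, 0.12739890813827515), 6.5185933113098145)
top [397.77777778 205.19501134] 441 ((0.7168450355529785, 0.38256222009658813), (0.06806067377328873, 0.06772337853908539), 69.4861831665039)
top [166.23751096 214.96231376] 1141 ((0.5967435240745544, -0.24169474840164185), (0.08062262833118439, 0.12606769800186157), 6.799126148223877)
top [108.09060403 254.67281879] 596 ((0.6825752854347229, -0.3972589075565338), (0.06670062243938446, 0.07293364405632019), 86.06696319580078)
top [ 15.47374562 294.38039673] 857 ((0.7328387498855591, -0.6282463669776917), (0.12407537549734116, 0.07100628316402435), 44.98080825805664)
mandrel [0.4711281  0.00287838 0.        ]
jar [ 0.56951027 -0.0031655   0.        ]
green top [ 0.36389766 -0.08470625  0.11      ]
orange top [ 0.27887932 -0.25851553  0.11      ]
spool [8.00089783e-01 7.05888924e-04 0.00000000e+00]
```

View pics/crop0.png

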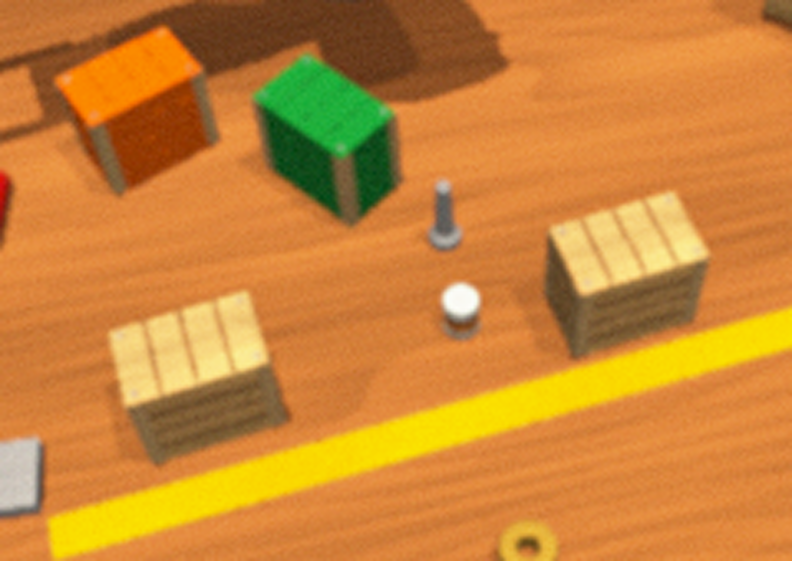

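The line measures 40.5 x 741 mm, which matches. The crop confirms two tan crates; the orange and green ones are the look-alikes. Top-face corners in crop pixels are (549,230), (674,194), (708,257), (582,294) for the left crate, and (110,333), (247,293), (269,365), (129,405) for the right.

```bash
python3 - <<'E'
from h import *
for n,q in (("L",[(549,230),(674,194),(708,257),(582,294)]),("R",[(110,333),(247,293),(269,365),(129,405)])):
    p=ray("scene",np.array(q)/3.3+110,0.11)[:,:2]; e=np.roll(p,-1,0)-p
    print(n,p.round(3).tolist(),"c",p.mean(0).round(3),"len",np.linalg.norm(e,axis=1).round(3),"yaws",[round(float(np.arctan2(-v[0],v[1])),3) for v in (e[0],-e[2])], "xdir",[round(float(np.arctan2(v[1],v[0])),3) for v in (e[1],-e[3])])
E
```

```text
L [[0.555, 0.082], [0.543, 0.201], [0.615, 0.207], [0.626, 0.091]] c [0.585 0.145] len [0.12  0.073 0.117 0.072] yaws [0.1, 0.094] xdir [0.088, 0.128]
R [[0.57, -0.302], [0.558, -0.185], [0.632, -0.177], [0.642, -0.292]] c [ 0.601 -0.239] len [0.117 0.075 0.115 0.073] yaws [0.108, 0.089] xdir [0.108, 0.136]
```

Both crates are yawed about 0.10 rad, and their sizes agree (117–120 x 72–75 mm). Tipping the right crate first, with the jaws open as a two-point hook behind it.

```bash
python3 -m handwheel '[{"travel":[0,0,0],"dr":[0,0,0.18]},{"travel":[0,0,0],"dr":[0,0,0.18]},{"travel":[0,0,0],"dr":[0,0,0.18]},{"travel":[0.22,-0.11,0],"dr":[0,0,0]},{"travel":[0.22,-0.11,0],"dr":[0,0,0]},{"travel":[0.22,-0.11,0],"dr":[0,0,0]},{"travel":[0.22,-0.11,0],"dr":[0,0,0]},{"travel":[0.22,-0.11,0],"dr":[0,0,0]},{"travel":[0.22,-0.11,0],"dr":[0,0,0]},{"travel":[0.22,-0.11,0],"dr":[0,0,0]},{"travel":[0.22,-0.11,0],"dr":[0,0,0]},{"travel":[0.22,-0.11,0],"dr":[0,0,0]},{"travel":[0.22,-0.11,0],"dr":[0,0,0]},{"travel":[0.22,-0.11,0],"dr":[0,0,0]},{"travel":[0.22,-0.11,0],"dr":[0,0,0]},{"travel":[0.22,-0.11,0],"dr":[0,0,0]},{"travel":[0.22,-0.11,0],"dr":[0,0,0]},{"travel":[0,0,0],"dr":[0,0,0]}]' 1
```

```text
time_s: 1.6
eef_pos: [0.6711, -0.2479, 0.2197]
eef_rot: [-0.007, 0.999, 0.039, -0.005]
wrist_force: [-0.3, 0.6, 0.0]
opening: 1.002
```

```bash
python3 -m handwheel '[{"travel":[0.03,-0.1,0],"dr":[0,0,-0.04]},{"travel":[0,0,0.15],"dr":[0,0,0]},{"travel":[0,0,0.15],"dr":[0,0,0]},{"travel":[0,0,0.15],"dr":[0,0,0]},{"travel":[0,0,0.15],"dr":[0,0,0]},{"travel":[0,0,0.15],"dr":[0,0,0]},{"travel":[0,0,0.15],"dr":[0,0,0]},{"travel":[0,0,0],"dr":[0,0,0]}]' && python3 - <<'E'
from h import *
cv2.imwrite("pics/s1.png",cv2.resize(viewer.camera("scene")[90:330,90:350,::-1],None,fx=3,fy=2.5))
E
```

```text
time_s: 2.27
eef_pos: [0.6741, -0.2258, 0.0759]
eef_rot: [-0.008, 0.999, 0.053, -0.006]
wrist_force: [-1.3, 0.2, -1.5]
opening: 1.007
```

View pics/s1.png

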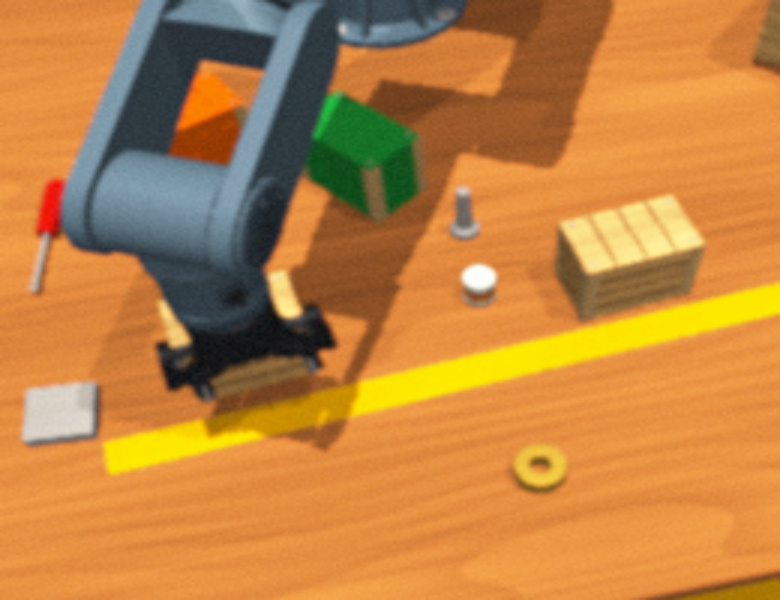

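The open fingers stand behind the right crate, straddling its far face, with the other objects clear. Pulling.

```bash
python3 -m handwheel '[{"travel":[0,0.05,-0.03],"dr":[0,0,0]},{"travel":[-0.08,0,0],"dr":[0,0,0]},{"travel":[-0.06,0,0],"dr":[0,0,0]},{"travel":[-0.06,0,0],"dr":[0,0,0]},{"travel":[-0.06,0,0],"dr":[0,0,0]},{"travel":[-0.06,0,0],"dr":[0,0,0]},{"travel":[-0.06,0,0],"dr":[0,0,0]},{"travel":[-0.06,0,0],"dr":[0,0,0]},{"travel":[-0.06,0,0],"dr":[0,0,0]},{"travel":[-0.06,0,0],"dr":[0,0,0]}]'; python3 - <<'E'
from h import *
cv2.imwrite("pics/s2.png",np.hstack([viewer.camera("scene")[130:330,90:350,::-1],viewer.camera("side")[80:280,180:440,::-1]]))
E
```

```text
time_s: 3.15
eef_pos: [0.5957, -0.2498, 0.0984]
eef_rot: [-0.001, 0.999, 0.053, 0.006]
wrist_force: [0.9, 0.2, 1.8]
opening: 1.002
```

View pics/s2.png

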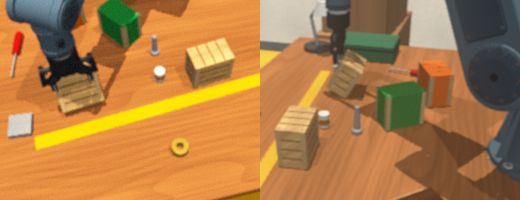

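The crate is mid-tip at about 35°. Continuing the pull, then lifting clear.

```bash
python3 -m handwheel '[{"travel":[-0.06,0,0],"dr":[0,0,0]},{"travel":[-0.06,0,0],"dr":[0,0,0]},{"travel":[-0.06,0,0],"dr":[0,0,0]},{"travel":[0,0,0],"dr":[0,0,0]},{"travel":[0.1,0,-0.1],"dr":[0,0,0]},{"travel":[0,0,-0.2],"dr":[0,0,0]},{"travel":[0,0,-0.2],"dr":[0,0,0]},{"travel":[0,0,-0.2],"dr":[0,0,0]},{"travel":[0,0,-0.2],"dr":[0,0,0]}]'; python3 - <<'E'
from h import *
cv2.imwrite("pics/s3.png",np.hstack([viewer.camera("scene")[130:330,90:350,::-1],viewer.camera("side")[80:280,180:440,::-1]]))
E
```

```text
time_s: 4.0
eef_pos: [0.5719, -0.2473, 0.2216]
eef_rot: [-0.011, 0.999, 0.052, -0.008]
wrist_force: [0.5, -0.0, 0.9]
opening: 0.998
```

View pics/s3.png

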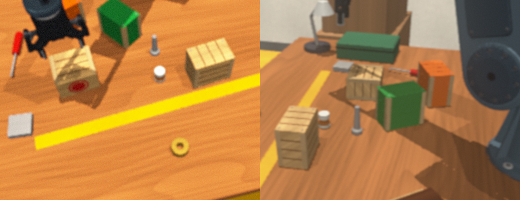

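The right crate has fallen with its red stamp showing at (77,87), facing away from the robot, so it's the stamped one. Now the left crate.

```bash
python3 -m handwheel '[{"travel":[0.07,-0.21,0],"dr":[0,0,0]},{"travel":[0.07,-0.21,0],"dr":[0,0,0]},{"travel":[0.07,-0.21,0],"dr":[0,0,0]},{"travel":[0.07,-0.21,0],"dr":[0,0,0]},{"travel":[0.07,-0.21,0],"dr":[0,0,0]},{"travel":[0.07,-0.21,0],"dr":[0,0,0]},{"travel":[0.07,-0.21,0],"dr":[0,0,0]},{"travel":[0.07,-0.21,0],"dr":[0,0,0]},{"travel":[0.07,-0.21,0],"dr":[0,0,0]},{"travel":[0.07,-0.21,0],"dr":[0,0,0]},{"travel":[0.07,-0.21,0],"dr":[0,0,0]},{"travel":[0.07,-0.21,0],"dr":[0,0,0]},{"travel":[0,0,0],"dr":[0,0,0]}]'
```

```text
time_s: 5.18
eef_pos: [0.6638, 0.1544, 0.2234]
eef_rot: [-0.007, 0.999, 0.047, -0.007]
wrist_force: [-0.8, -0.5, 0.0]
opening: 1.001
```

```bash
python3 -m handwheel '[{"travel":[0,0,0.14],"dr":[0,0,-0.02]},{"travel":[0,0,0.15],"dr":[0,0,0]},{"travel":[0,0,0.15],"dr":[0,0,0]},{"travel":[0,0,0.15],"dr":[0,0,0]},{"travel":[0,0,0.15],"dr":[0,0,0]},{"travel":[0,0,0.14],"dr":[0,0,0]},{"travel":[0,0,0],"dr":[0,0,0]}]' && python3 -m handwheel '[{"travel":[-0.08,0,0],"dr":[0,0,0]},{"travel":[-0.06,0,0],"dr":[0,0,0]},{"travel":[-0.06,0,0],"dr":[0,0,0]},{"travel":[-0.06,0,0],"dr":[0,0,0]},{"travel":[-0.06,0,0],"dr":[0,0,0]},{"travel":[-0.06,0,0],"dr":[0,0,0]},{"travel":[-0.06,0,0],"dr":[0,0,0]},{"travel":[-0.06,0,0],"dr":[0,0,0]}]'
```

```text
time_s: 5.77
eef_pos: [0.6604, 0.1597, 0.0822]
eef_rot: [-0.007, 0.998, 0.056, -0.008]
wrist_force: [-1.4, -0.2, -1.4]
opening: 1.001
time_s: 6.43
eef_pos: [0.5915, 0.1492, 0.0915]
eef_rot: [-0.007, 0.998, 0.056, 0.003]
wrist_force: [1.6, 0.4, 2.4]
opening: 0.997
```

```bash
python3 -m handwheel '[{"travel":[-0.06,0,0],"dr":[0,0,0]},{"travel":[-0.06,0,0],"dr":[0,0,0]},{"travel":[-0.06,0,0],"dr":[0,0,0]},{"travel":[-0.06,0,0],"dr":[0,0,0]},{"travel":[0,0,0],"dr":[0,0,0]},{"travel":[0.1,0,-0.1],"dr":[0,0,0]},{"travel":[0,0,-0.2],"dr":[0,0,0]},{"travel":[0,0,-0.2],"dr":[0,0,0]},{"travel":[0,0,-0.2],"dr":[0,0,0]},{"travel":[0,0,-0.2],"dr":[0,0,0]}]'; python3 - <<'E'
from h import *
im=viewer.camera("scene")[:,:,::-1]; cv2.imwrite("pics/s4full.png",im)
cv2.imwrite("pics/s4.png",cv2.resize(im[110:280,110:350],None,fx=3.3,fy=3.3,interpolation=cv2.INTER_CUBIC))
E
```

```text
time_s: 7.27
eef_pos: [0.551, 0.144, 0.2166]
eef_rot: [-0.007, 0.998, 0.055, -0.018]
wrist_force: [0.2, -0.1, 0.1]
opening: 1.0
```

View pics/s4.png

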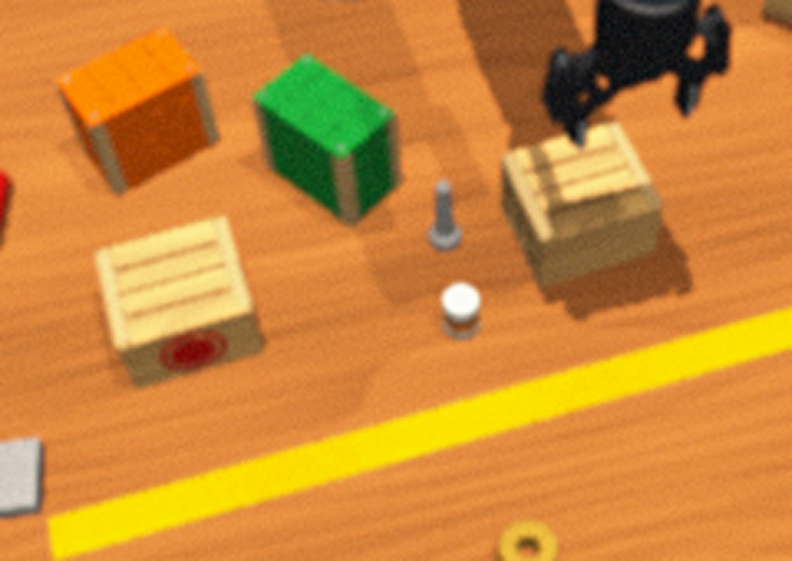

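Both crates lie on their sides. The stamp is on the right-hand crate at crop pixel (193,350), and the left crate's underside is bare. The stamped crate's top corners are at about (96,254), (226,219), (254,316), (124,349). Measuring it and planning the push.

```bash
python3 - <<'E'
from h import *
a=np.arctan2(0.3895+0.0,1)*0
c0=np.array([.6612,-.0186]); th=np.deg2rad(4.21); nx=np.array([np.cos(th),np.sin(th)])
for n,q in (("R",[(96,254),(226,219),(254,316),(124,349)]),("L",[(503,155),(614,124),(662,190),(550,235)])):
    p=ray("scene",np.array(q)/3.3+110,0.075)[:,:2]; e=np.roll(p,-1,0)-p; c=p.mean(0)
    print(n,p.round(3).tolist(),"c",c.round(3),"len",np.linalg.norm(e,axis=1).round(3),"xdir",[round(float(np.arctan2(v[1],v[0])),3) for v in (e[1],-e[3])],"linex",((c-c0)@nx).round(4))
E
```

```text
R [[0.459, -0.315], [0.447, -0.195], [0.559, -0.185], [0.566, -0.298]] c [ 0.508 -0.248] len [0.12  0.112 0.114 0.108] xdir [0.095, 0.155] linex -0.1701
L [[0.434, 0.071], [0.422, 0.185], [0.511, 0.204], [0.536, 0.089]] c [0.476 0.137] len [0.114 0.09  0.118 0.103] xdir [0.217, 0.178] linex -0.1735
```

```bash
python3 -m handwheel '[{"travel":[-0.1,0.21,0],"dr":[0,0,0]},{"travel":[-0.1,0.21,0],"dr":[0,0,0]},{"travel":[-0.1,0.21,0],"dr":[0,0,0]},{"travel":[-0.1,0.21,0],"dr":[0,0,0]},{"travel":[-0.1,0.21,0],"dr":[0,0,0]},{"travel":[-0.1,0.21,0],"dr":[0,0,0]},{"travel":[-0.1,0.21,0],"dr":[0,0,0]},{"travel":[-0.1,0.21,0],"dr":[0,0,0]},{"travel":[-0.1,0.21,0],"dr":[0,0,0]},{"travel":[-0.1,0.21,0],"dr":[0,0,0]},{"travel":[-0.1,0.21,0],"dr":[0,0,0]},{"travel":[-0.1,0.21,0],"dr":[0,0,0]},{"travel":[0,0,0],"dr":[0,0,0]}]'
```

```text
time_s: 8.4
eef_pos: [0.4073, -0.2628, 0.218]
eef_rot: [-0.011, 0.998, 0.059, -0.015]
wrist_force: [0.1, 1.3, -0.1]
opening: 1.0
```

```bash
python3 -m handwheel '[{"travel":[0,0,0],"dr":[-0.045,0.055,0.03]},{"travel":[0,0,0.14],"dr":[0,0,0]},{"travel":[0,0,0.14],"dr":[0,0,0]},{"travel":[0,0,0.14],"dr":[0,0,0]},{"travel":[0,0,0.14],"dr":[0,0,0]},{"travel":[0,0,0.14],"dr":[0,0,0]},{"travel":[0,0,0.14],"dr":[0,0,0]},{"travel":[0,0,0.14],"dr":[0,0,0]},{"travel":[0,0,0.14],"dr":[0,0,0]},{"travel":[0,0,0.12],"dr":[0,0,0]},{"travel":[0,0,0],"dr":[0,0,0]}]'
```

```text
time_s: 9.32
eef_pos: [0.402, -0.2579, 0.0201]
eef_rot: [-0.005, 0.999, 0.046, -0.003]
wrist_force: [-1.7, 0.9, 0.2]
opening: 1.0
```

```bash
python3 -m handwheel '[{"travel":[0.06,0,0],"dr":[0,0,0]},{"travel":[0.06,0,0],"dr":[0,0,0]},{"travel":[0.06,0,0],"dr":[0,0,0]},{"travel":[0.06,0,0],"dr":[0,0,0]},{"travel":[0.06,0,0],"dr":[0,0,0]},{"travel":[0.06,0,0],"dr":[0,0,0]},{"travel":[0.06,0,0],"dr":[0,0,0]},{"travel":[0.06,0,0],"dr":[0,0,0]}]'
```

```text
time_s: 9.98
eef_pos: [0.4802, -0.2495, 0.0225]
eef_rot: [-0.005, 0.999, 0.046, -0.004]
wrist_force: [-1.9, -0.7, -0.4]
opening: 0.997
```

```bash
python3 -m handwheel '[{"travel":[0.06,0,0.005],"dr":[0,0,0]},{"travel":[0.06,0,0],"dr":[0,0,0]},{"travel":[0.06,0,0],"dr":[0,0,0]},{"travel":[0.06,0,0],"dr":[0,0,0]},{"travel":[0.06,0,0],"dr":[0,0,0]},{"travel":[0.06,0,0],"dr":[0,0,0]},{"travel":[0.06,0,0],"dr":[0,0,0]},{"travel":[0.06,0,0],"dr":[0,0,0]},{"travel":[0.06,0,0],"dr":[0,0,0]},{"travel":[0,0,0],"dr":[0,0,0]}]'; python3 - <<'E'
from h import *
im=viewer.camera("scene")[:,:,::-1]; cv2.imwrite("pics/s5full.png",im)
cv2.imwrite("pics/s5.png",cv2.resize(im[110:280,110:350],None,fx=3.3,fy=3.3,interpolation=cv2.INTER_CUBIC))
E
```

```text
time_s: 10.82
eef_pos: [0.5718, -0.2412, 0.0219]
eef_rot: [-0.005, 0.999, 0.047, -0.003]
wrist_force: [-0.1, 0.4, 0.2]
opening: 1.0
```

View pics/s5.png

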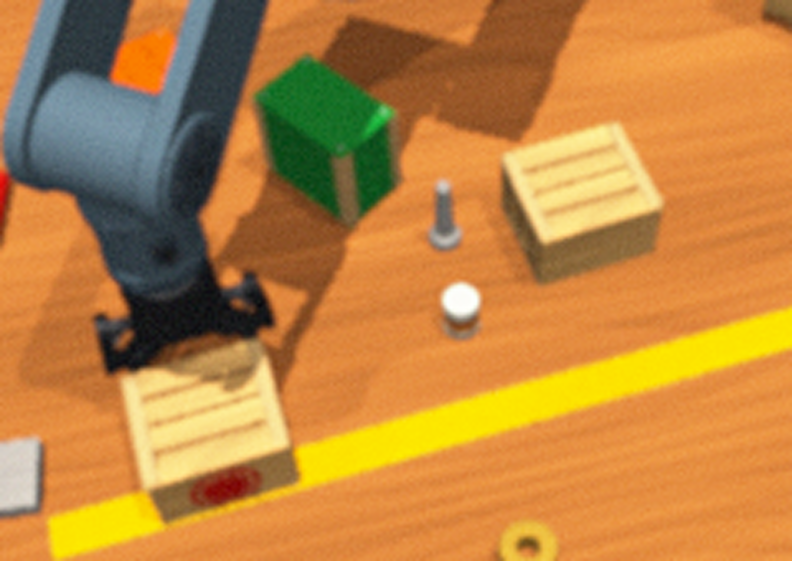

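The crate is sliding squarely on its side, and its underside now sits over the line. Underside edge pixels are (150,489)-(290,449) at the top and (168,522)-(299,482) at the bottom.

```bash
python3 - <<'E'
from h import *
c0=np.array([.6612,-.0186]); th=np.deg2rad(4.21); nx=np.array([np.cos(th),np.sin(th)])
for q,z in (([(150,489),(290,449)],.075),([(168,522),(299,482)],0),([(41,440),(41,505)],.02)):
    p=ray("scene",np.array(q)/3.3+110,z)[:,:2]; m=p.mean(0); d=p[1]-p[0]; yaw=np.arctan2(-d[0],d[1])
    c=m-.055*np.array([np.cos(yaw),np.sin(yaw)])
    print(p.round(3).tolist(),np.linalg.norm(d).round(3),yaw.round(3),"c",c.round(3),"linex",((c-c0)@nx).round(4))
E
```

```text
[[0.702, -0.288], [0.693, -0.174]] 0.115 0.076 c [ 0.643 -0.235] linex -0.0342
[[0.698, -0.289], [0.687, -0.174]] 0.115 0.091 c [ 0.638 -0.237] linex -0.0395
[[0.605, -0.386], [0.667, -0.388]] 0.062 -1.613 c [ 0.638 -0.332] linex -0.0459
```

Both edges put the middle 34–40 mm short of the line. Pushing 36 mm more, allowing for the roughly 13% per-row overshoot, then backing away.

```bash
python3 -m handwheel '[{"travel":[0.055,0,0],"dr":[0,0,0]},{"travel":[0.055,0,0],"dr":[0,0,0]},{"travel":[0.055,0,0],"dr":[0,0,0]},{"travel":[0.05,0,0],"dr":[0,0,0]},{"travel":[0,0,0],"dr":[0,0,0]}]' && python3 -m handwheel '[{"travel":[0,0,0],"dr":[0,0,0]},{"travel":[0,0,0],"dr":[0,0,0]},{"travel":[-0.1,0,0],"dr":[0,0,0]},{"travel":[-0.15,0,0],"dr":[0,0,0]},{"travel":[-0.15,0,0],"dr":[0,0,0]},{"travel":[0,0,-0.2],"dr":[0,0,0]},{"travel":[0,0,-0.2],"dr":[0,0,0]},{"travel":[0,0,-0.2],"dr":[0,0,0]},{"travel":[0,0,-0.2],"dr":[0,0,0]},{"travel":[-0.2,0,-0.1],"dr":[0,0,0]},{"travel":[0,0,0],"dr":[0,0,0]}]'; python3 - <<'E'
from h import *
im=viewer.camera("scene")[:,:,::-1]; cv2.imwrite("pics/s6full.png",im)
cv2.imwrite("pics/s6.png",cv2.resize(im[110:280,110:350],None,fx=3.3,fy=3.3,interpolation=cv2.INTER_CUBIC))
E
```

```text
time_s: 11.28
eef_pos: [0.6042, -0.2377, 0.0208]
eef_rot: [-0.005, 0.999, 0.046, -0.005]
wrist_force: [-0.8, 0.1, -0.6]
opening: 0.999
time_s: 12.2
eef_pos: [0.5131, -0.2463, 0.1601]
eef_rot: [-0.006, 0.999, 0.047, -0.002]
wrist_force: [0.5, -0.1, -0.4]
opening: 0.996
```

View pics/s6.png

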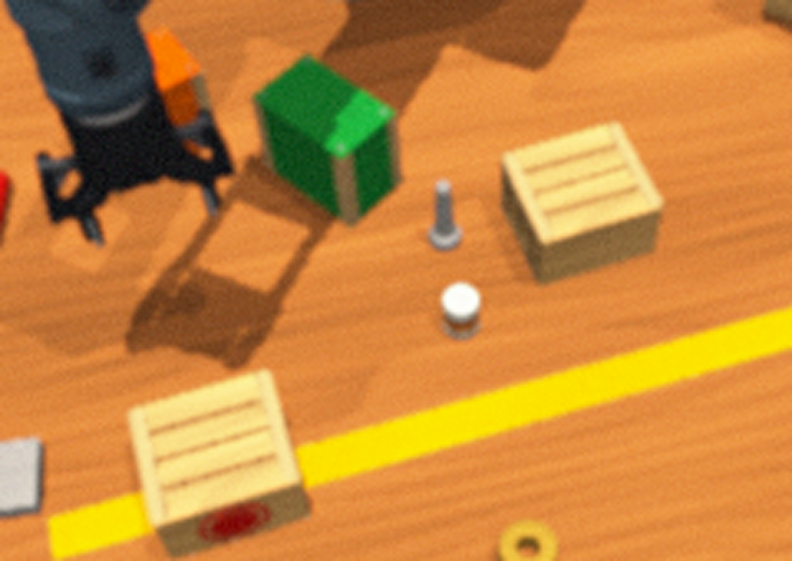

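The tool is clear. The stamped crate lies across the line with top corners at about (130,411), (269,371), (303,485), (157,528). The bottom edge runs (174,558)-(309,516).

```bash
python3 - <<'E'
from h import *
c0=np.array([.6612,-.0186]); th=np.deg2rad(4.21); nx=np.array([np.cos(th),np.sin(th)])
p=ray("scene",np.array([(130,411),(269,371),(303,485),(157,528)])/3.3+110,.075)[:,:2]; e=np.roll(p,-1,0)-p
print(p.round(3).tolist(),np.linalg.norm(e,axis=1).round(3),"linex top mean",((p.mean(0)-c0)@nx).round(4))
for q,z in (([(157,528),(303,485)],.075),([(174,558),(309,516)],0)):
    p=ray("scene",np.array(q)/3.3+110,z)[:,:2]; d=p[1]-p[0]; yaw=np.arctan2(-d[0],d[1]); c=p.mean(0)-.055*np.array([np.cos(yaw),np.sin(yaw)])
    print(np.linalg.norm(d).round(3),yaw.round(3),"linex",((c-c0)@nx).round(4))
im=cv2.imread("pics/s6full.png").astype(int); h=im[...,2]-np.maximum(im[...,1],im[...,0]); m=(h>90)&(im[...,1]<70); m[:, :150]=0; m[:250]=0
uv=np.argwhere(m)[:,::-1]; print("stamp",uv.mean(0),len(uv)); s=ray("scene",uv.mean(0)[None],.0375)[0,:2]; print(s,((s-c0)@nx)-.055)
E
```

```text
[[0.627, -0.298], [0.617, -0.18], [0.727, -0.169], [0.737, -0.286]] [0.119 0.111 0.118 0.11 ] linex top mean 0.0
0.118 0.08 linex 0.0003
0.116 0.092 linex -0.0061
stamp [356.19730942 293.34529148] 223
[0.90362421 0.20175355] 0.20294672020284832
```

The middle is on the line: 0.0, 0.3 and −6 mm from three edges, and the face measures 119 x 111 mm as it should. The bystanders sit at their old pixels. Handing in.

```bash
python3 -c "
from bench import ctrl
print(ctrl.get_obs()['time_s'],ctrl.hand_in())"
```

```text
the job is handed in; nothing more can be done
12.25 None
```

I tipped both crates onto their sides towards the robot, using the open fingers as a hook near the top of each far face. The stamp showed on the right-hand crate, so I pushed that one low, on its side, onto the yellow line. I then backed the tool clear and handed in at 12.25 s; no verdict was reported.

**Stamped crate:** its middle was 0.0, 0.3 and −6 mm from the line's centre line, read from three different edges. The limit is 20 mm. It lies on its side with the stamp facing away from the robot.

**Plain crate:** it lies where it fell, about 170 mm short of the line and about 110 mm from its start. The limits are at least 40 mm and at most 170 mm. Its measured top face came out at 90–103 mm along the side that should be 110 mm because shadow blurred an edge, so those distances are good to about 1–2 cm.

**Bystanders:** in the last picture the mandrel, jar, spool, the visible edge of the bench block and the green block were at the same pixels as before. The arm hid most of the orange block. The hammer, screwdriver and dish were outside that crop, or nearly so, and I did not check them again.

**Failed check:** a final cross-check of the stamp by colour mask picked up the wrong pixels, giving a position 0.2 m off. I discarded it and relied on the edges.

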